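# Unlock the photometer's slit slide and hold it open at the cursor

## Robot

A 6-joint arm with a two-finger parallel gripper is mounted at the origin on the work surface. World frame = base frame: x ahead of the robot, y to its left, z up, the work surface at z = 0. Lengths are in m, angles in rad, forces in N, time in s.
With the tool pointing down it reaches from about 0.35 to 0.775 m from the base axis. Payload 5.5 kg.
Tool frame: the origin (TCP) lies between the finger pads; the fingertips stand 8 mm ahead of it and the grasp point (between the pads) lies 11 mm behind it; z points along the fingers, y is the line along which they close (so a half turn about z gives the same grasp; the last joint's range is limited). The gripper opens to 85 mm and grips with 20 to 120 N. Pads are 22 mm wide; open, the fingers measure 114 mm over their backs; the gripper's body (76 mm by 85 mm) begins 54 mm behind the grasp point. The pads swing forward as they close: fully open they stand 13 mm farther back than shut.
Start: joints at [0.983, 0.313, 0.046, 1.304, 0, 1.431], TCP at [0.249, 0.518, 0.239] pointing down, gripper open.
Joint ranges: [-2.76, 2.76], [-0.86, 1.69], [-1.03, 1.26], [-2.2, 2.34], [-1.47, 1.5], [-3.14, 3.14]. Speed limits (rad/s): [2.57, 2.57, 3.14, 3.14, 3.14, 3.14].

## Interface

Orientations are given as a unit quaternion [w, x, y, z].
In Python, from cell import bot, vision, ticket gives the robot as it stands.
- The arm moves only by the tool servo_tool, never from a script. Its argument "series" is a list of rows, each a list of 7 numbers: the shift along the tool's x, y, z in cm, then the turn, a rotation vector about the tool's x, y, z in degrees, then the finger opening in cm, from 0 to 8.54. In form: [[dx, dy, dz, rx, ry, rz, hand], ...]. A call has 1 to 20 rows; each row shifts and turns the commanded pose from where the row before left it, along the tool's axes as they then stand; what a row does not reach is not made up. A row lasts 1/8 s, in which the tool goes at most 62.5 mm and 10.7 degrees, less where a joint would pass 70% of its speed; a pose out of reach is approached as far as the arm can. A call with a gripper value outside its range is refused whole. The fingers move at their own pace and stop on an object; "squeeze" is the grip in N (left out, the last holds). Time passes only in rows, so rows that do not move let the fingers close. It gives the time, the measured TCP pose, the force, the opening and the grip force at its end, in the units of the state.
- bot.read_state(): the state, without advancing time (a new reading comes with each control period).
- vision.camera(name): name is "side" or "top"; returns a dict with "frame" (384x512x3 uint8, blue, green, red), "intrinsics" (3x3 intrinsics, pixels), "k1" (the pictures are not rectified: a ray, as slopes to the right and down, at radius r is drawn at 1 + k1 r^2 times it, then the intrinsics apply), "view" (4x4, takes a point from world to camera coordinates). Camera axes: x right, y up, looking along -z (the intrinsics and any distortion apply to the point x, -y, -z); pixel columns grow to the right and rows downward; lengths in m; the calibration is good to about 2 mm. A picture is of the moment at which its call begins. There is no depth.
- ticket.close_job(): hands the job in; it is judged then, once.
The state is a dict: "time_s": time; "joint_positions": joint angles; "dq": joint speeds; "joint_efforts": joint torques, N m; "eef_pos": TCP position; "tool_rot": TCP orientation; "contact_force": force on the tool from outside, world axes, zero at the start; "moment": the same for the moment, N m; "opening": finger opening in m; "gripper_force": force on a finger pad.
Only numpy, scipy, OpenCV 4.12 (cv2) and the standard library are available. Lean on these libraries where they do the work, as an engineer would, in place of code of your own. Each camera call takes 0.05 s, during which the arm holds its last target. There are 200 camera calls.

## Task

The bench photometer is still locked for transport: pull the transit clip straight up off the slit slide's guide bar (it is held by a sprung catch), and set it down, not dropped, in the empty pocket of the accessory tray. Then pull the slit slide out against its return spring until its pointer line stands over the line on the cursor, and keep holding it there for the reading: finish with the gripper still holding the slide. Leave the glassware and other things on the bench where they stand.

Things in the scene. Friction and masses are not known exactly. Their poses are not given: they have to be found in the camera images.
- photometer: Bench photometer, fixed, white, 200 mm deep (x) x 310 mm wide (y). Origin at the bench, under the guide bar's centre plane; x away from the robot at yaw 0, y left. Left part (y 20 to 160 mm): optics housing with display and round lid, up to 126 mm tall. Right part (y -150 to 20 mm): flat deck, top at 50 mm, carrying guide bar, slide, clip and cursor.
- slide: Slit slide: aluminium carriage 30 x 45 x 12 mm on the guide bar with an upright black finger tab and a pointer plate. Its frame is the photometer's frame while shut and moves with it along the photometer's -y when pulled out. Travel 45 mm to a hard stop; a spring pulls it back: 5 N shut, 10 N at 30 mm, 12 N at 45 mm. The transit clip, 2 mm in front of it, blocks it.
- slide_tab (a point): Grip point on the slide's tab, in its middle, 105 mm above the bench. The tab is 12 mm thick across the bar (photometer x), 20 mm along it (y) and spans 83 to 114.5 mm above the bench. When shut, the housing's face is 36 mm behind it (+y) and the middle of the clip's fin 46 mm in front (-y). Nothing within 60 mm across the bar is taller than 83 mm.
- slide_pointer (a point): The slide's pointer: black line across a 6 mm wide plate on the carriage, 33 mm from the bar's centre on the robot's side, 73 mm above the bench; it passes 11 mm above the cursor.
- cursor: Index cursor: steel block 20 x 9 x 8 mm clamped on the graduated strip on the deck, robot's side of the bar, a black line across its top. Origin under its middle, straight below the line; axes parallel to the photometer's. It stands 22 to 38 mm farther out (-y) than the shut slide's pointer. On the mark: pointer and cursor have the same y in the photometer's frame.
- clip: Transit clip, loose grey plastic, 30 to 55 g: saddle 29 (x) x 20 (y) mm, 54 mm tall, straddling the bar. Origin under its middle at the foot of its legs, 50 mm above the bench when clipped on; axes as the photometer's. Grip fin on top: 12 mm thick (x), 20 mm long (y), 25 to 54 mm above the origin. Comes off straight up: catch gives in the first 10 mm at 5 to 12 N, free after 22 mm.
- tray: Accessory tray, fixed, black: 125 (x) x 200 (y) mm, walls 22 mm tall, 4 mm thick, floor 4 mm thick. Origin under its centre; at yaw 0 its y points left. A divider at y = -12 mm parts the empty pocket (+y side) from the part with foam and white spare caps (-y side, 30 mm tall).
- tray_pocket (a point): Centre of the floor of the tray's empty pocket, which is 117 mm (tray x) x 106 mm (tray y) inside; axes as the tray's.
- flask: Bystander: conical flask, clear glass, 82 mm wide, 110 mm tall; origin under its centre.
- beaker: Bystander: small clear glass beaker, 60 mm wide, 65 mm tall; origin under its centre.
- wash_bottle: Bystander: white plastic bottle with cap, 64 mm wide, 170 mm tall; origin under its centre.
- reagent: Bystander: small amber reagent bottle, 44 mm wide, 75 mm tall; origin under its centre.
- cuvette: Bystander: capped cuvette, 14 mm square, 48 mm tall, standing on the deck's far right corner, about 75 mm beyond the guide bar; origin under its centre.
- electrode_cap: Bystander: small clear tube with black cap, 20 mm wide, 30 mm tall, standing in the tray beside the divider, on the foam's side; origin under its centre.
- cuvette_rack: Bystander: white rack block 60 x 130 x 30 mm with two cuvettes in it, 48 mm tall in all; origin under its centre.
Mind the look-alikes: they are no part of the job. Of the things that look like the tray, the middle-sized one is meant.

How it is judged:
On the way, in this order (a step that is already met when the one before it is completed fails the run):
1. the transit clip has been lifted clear of the guide bar (z of clip in the frame of photometer above 0.076 m and contact force between the fingers and clip above 0.2 N), for 0.1 s.
2. the clip is lowered into the tray's empty pocket while still gripped (not dropped): its foot within 25 mm of the pocket's floor (x of clip in the frame of tray_pocket between -0.054 and 0.054 m and y of clip in the frame of tray_pocket between -0.05 and 0.05 m and z of clip in the frame of tray_pocket below 0.025 m and contact force between the fingers and clip above 0.2 N), for 0.05 s.
3. the clip lies in the pocket, let go and at rest (x of clip in the frame of tray_pocket between -0.054 and 0.054 m and y of clip in the frame of tray_pocket between -0.05 and 0.05 m and z of clip in the frame of tray_pocket below 0.02 m and linear speed of clip below 0.03 m/s and contact force between each of the fingers, the arm and clip below 0.1 N), for 0.2 s.
4. the slide is held by the fingers with its pointer on the cursor's line (y of slide_pointer in the frame of cursor between -0.004 and 0.004 m and contact force between the fingers and slide above 2 N and linear speed of slide below 0.01 m/s), for 0.3 s.
At the end, for the whole second after the job is handed in: The fingers hold the slide (at least 2 N of contact) with its pointer within 4 mm of the cursor's line, still, through the last second, while the clip lies untouched in the tray's empty pocket (its origin within the pocket and under 20 mm above the floor) (all of step 3 and all of step 4); the arm keeps its last pose, push and grip.
It fails at once if a bystander is pushed more than 25 mm from its place (distance of any of flask, beaker, wash_bottle, reagent, cuvette, electrode_cap, cuvette_rack from where it was at the start of the episode above 0.025 m).
It fails at once if a bystander is tipped over (angle between any of flask, beaker, wash_bottle, reagent, cuvette, electrode_cap, cuvette_rack's own z axis and vertical above 0.5 rad).
It also fails if it takes over 54 s, if anything falls off the work surface, if the arm or the gripper's body presses on something with over 40 N, if the wrist force passes 120 N, or if a joint passes its speed limit or range.

## Working session

There is one attempt and no reset: what is moved stays moved. The work goes in short steps, Python scripts to look and compute and a tool call to move; the robot and the scene stay as the last step left them, time stands still between calls to the robot, and variables do not carry over. Pictures are saved under pics/ and viewed, at most 10 in all, crops included, and the job is handed in when it is done.

Besides the shell and the picture viewer there is one more tool, called after "Call:" as name([rows], argument=value, ...), one row to a line, values as JSON. servo_tool: Moves the arm, as the interface text tells. Its arguments: {"type":"object","properties":{"series":{"type":"array"},"squeeze":{"type":"number"}},"required":["series"]}

```bash
mkdir -p pics; ls; cat > h.py <<'E'
import numpy as np, cv2
from cell import bot, vision, ticket
def ray(c,u,v):
    K=np.array(c["intrinsics"]);V=np.array(c["view"])
    d=np.array([(u-K[0,2])/K[0,0],(v-K[1,2])/K[1,1]])
    s=d.copy()
    for _ in range(30): s=d/(1+c["k1"]*(s@s))
    R=V[:3,:3]; o=-R.T@V[:3,3]
    r=R.T@np.array([s[0],-s[1],-1]); return o,r/np.linalg.norm(r)
def onz(c,u,v,z):
    o,r=ray(c,u,v); return o+r*(z-o[2])/r[2]
def proj(c,p):
    K=np.array(c["intrinsics"]);V=np.array(c["view"])
    q=V[:3,:3]@np.array(p)+V[:3,3]; s=np.array([q[0],-q[1]])/-q[2]
    s=s*(1+c["k1"]*(s@s)); return np.array([K[0,0]*s[0]+K[0,2],K[1,1]*s[1]+K[1,2]])
def tri(c1,p1,c2,p2):
    o1,a=ray(c1,*p1);o2,b=ray(c2,*p2)
    t=np.linalg.lstsq(np.array([a,-b]).T,o2-o1,rcond=None)[0]
    x,y=o1+a*t[0],o2+b*t[1]; return (x+y)/2,np.linalg.norm(x-y)
E
python3 - <<'E'
from h import *
import pickle
for n in("top","side"):
    c=vision.camera(n); pickle.dump(c,open(n+".pkl","wb"))
    cv2.imwrite(f"pics/{n}0.png",cv2.resize(c["frame"],(800,600),interpolation=cv2.INTER_CUBIC))
    print(n,c["k1"],np.round(ray(c,256,192),3))
s=bot.read_state();print(s)
E
```

```text
pics
top -0.04698436079357899 [[ 0.343  0.036  1.317]
 [ 0.123 -0.015 -0.992]]
side -0.04370425444815803 [[ 0.107 -0.618  0.739]
 [ 0.393  0.651 -0.649]]
{'time_s': 0.1, 'joint_positions': array([9.83390876e-01, 3.13943621e-01, 4.51061304e-02, 1.30357892e+00,
       1.45315455e-05, 1.43124195e+00]), 'dq': array([-0.00033016, -0.00076211,  0.00315944,  0.00061039, -0.0004269 ,
        0.00194805]), 'joint_efforts': array([ 3.04292269e-03, -4.81726527e+01,  2.99243367e+01,  1.27274415e-02,
       -5.11418091e-05,  5.15330669e-06]), 'eef_pos': array([0.24873484, 0.51794446, 0.23849313]), 'tool_rot': array([-2.94784834e-04,  2.22058785e-01,  9.75032943e-01, -7.54535992e-04]), 'contact_force': array([ 0.4005959 , -0.09558199, -0.34560969]), 'moment': array([-0.02987219, -0.05293934, -0.01600886]), 'gripper_force': 0.0, 'opening': 0.08560686547939239}
```

View pics/top0.png

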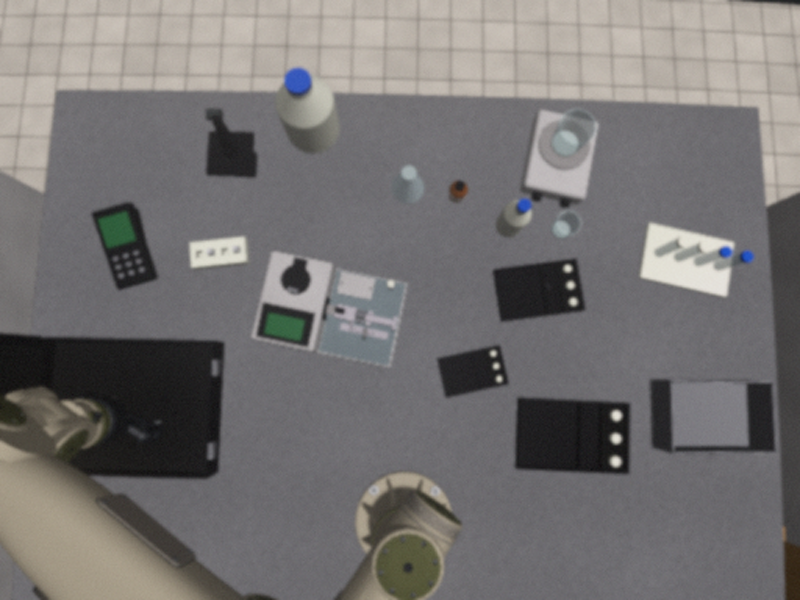

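View pics/side0.png

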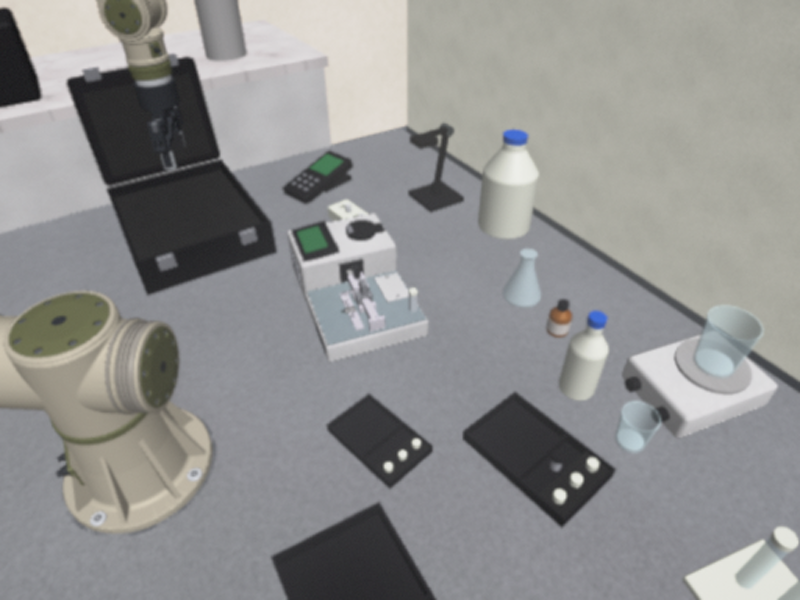

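The top view (800x600) shows the photometer at (330,308), with its housing on the left, deck on the right, and the bar, clip and slide near (362,318). The arm's case is on the left. There are three tray-like things: small at (473,371), medium at (539,290) and large at (573,436). The middle-sized one should be the tray, and in the side view it also holds the small electrode tube. Next I measure sizes and take an enlarged crop of the tray and of the deck.

```bash
python3 - <<'E'
from h import *
import pickle
t=pickle.load(open("top.pkl","rb"));s=pickle.load(open("side.pkl","rb"))
g=cv2.cvtColor(t["frame"],cv2.COLOR_BGR2GRAY)
m=(g<50).astype(np.uint8);m=cv2.morphologyEx(m,cv2.MORPH_CLOSE,np.ones((5,5)))
for c in cv2.findContours(m,cv2.RETR_EXTERNAL,cv2.CHAIN_APPROX_NONE)[0]:
    if cv2.contourArea(c)<700: continue
    P=np.array([onz(t,*p[0],.022)[:2] for p in c])
    r=cv2.minAreaRect((P*1000).astype(np.float32));print("dark px",c.mean(0).round(),r, cv2.boxPoints(r).round().tolist())
h=cv2.cvtColor(t["frame"],cv2.COLOR_BGR2HSV)
def crop(f,x0,x1,y0,y1,k): return cv2.resize(f[y0:y1,x0:x1],None,fx=k,fy=k,interpolation=cv2.INTER_CUBIC)
a=crop(t["frame"],200,264,168,236,8); cv2.imwrite("pics/a.png",a)
b=crop(s["frame"],185,285,170,230,8);cv2.imwrite("pics/b.png",b)
e=np.hstack([crop(t["frame"],275,405,160,310,3),cv2.resize(s["frame"][240:340,200:400],(400,450)) ]);cv2.imwrite("pics/e.png",e)
E
```

```text
dark px [[366. 279.]] ((198.20037841796875, -384.92291259765625), (258.23016357421875, 157.92391967773438), 88.07574462890625) [[115.0, -511.0], [273.0, -517.0], [281.0, -259.0], [124.0, -253.0]]
dark px [[455. 273.]] ((246.98062133789062, -720.17578125), (154.82528686523438, 290.95587158203125), 0.08046048134565353) [[169.0, -575.0], [170.0, -866.0], [325.0, -866.0], [324.0, -575.0]]
dark px [[303. 236.]] ((342.73828125, -153.2459716796875), (86.51705932617188, 144.77569580078125), 12.798810005187988) [[285.0, -92.0], [317.0, -233.0], [401.0, -214.0], [369.0, -73.0]]
dark px [[ 67. 257.]] ((244.1101837158203, 692.2464599609375), (534.2841796875, 314.26361083984375), 89.26995086669922) [[84.0, 427.0], [398.0, 423.0], [405.0, 957.0], [90.0, 961.0]]
dark px [[344. 185.]] ((535.737548828125, -309.0939025878906), (120.56523132324219, 198.60830688476562), 8.71635913848877) [[461.0, -220.0], [491.0, -416.0], [610.0, -398.0], [580.0, -202.0]]
dark px [[ 80. 157.]] ((622.8936157226562, 675.4852294921875), (200.54124450683594, 103.8575668334961), 19.891571044921875) [[511.0, 690.0], [546.0, 593.0], [735.0, 661.0], [700.0, 758.0]]
dark px [[146.  95.]] ((874.0455322265625, 430.5810546875), (114.53546905517578, 149.97105407714844), 89.64933776855469) [[799.0, 374.0], [949.0, 373.0], [949.0, 487.0], [799.0, 488.0]]
```

View pics/a.png

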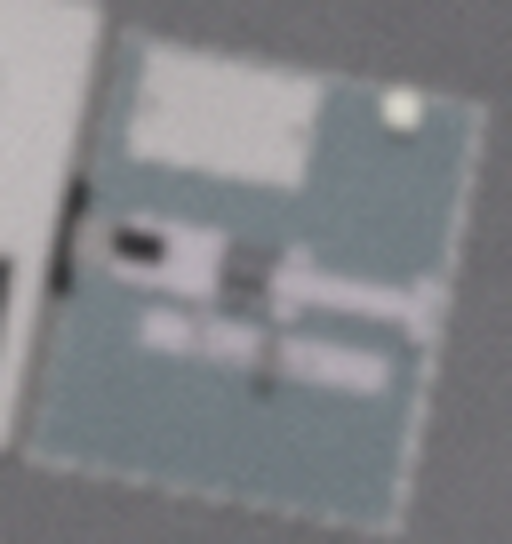

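View pics/b.png

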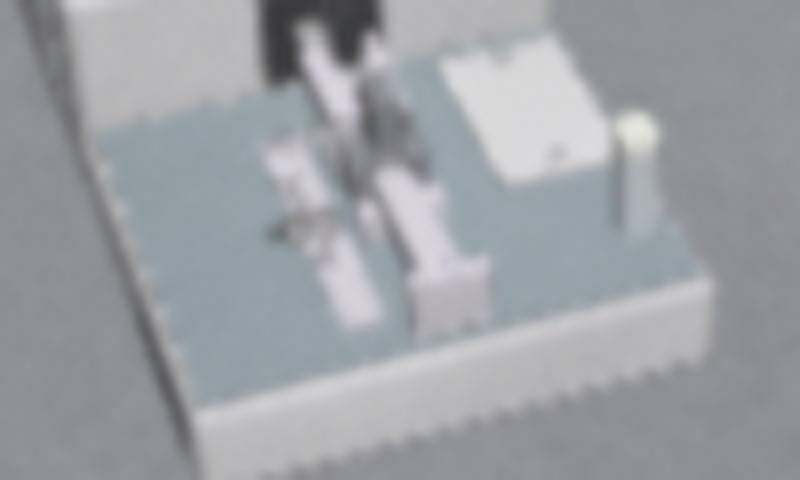

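View pics/e.png

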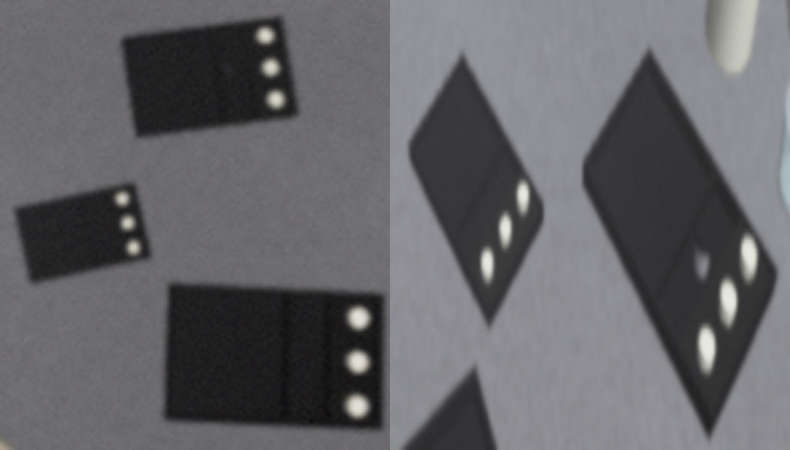

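The crops confirm the trays. The middle-sized one measures 121 x 199 mm, with the electrode tube beside its divider, and it is centred at about (0.536, -0.309) with yaw about 8.7°. In crop a, the black tab is at (138,244), the grey clip at (248,272), the cursor's dark line at (265,370) and the cuvette at (402,108). Now for the photometer frame.

```bash
python3 - <<'E'
from h import *
import pickle
t=pickle.load(open("top.pkl","rb"));s=pickle.load(open("side.pkl","rb"))
f=t["frame"].astype(int)
sub=np.zeros(f.shape[:2],bool);sub[168:240,200:264]=1
m=((f[...,0]-f[...,2]>12)&sub).astype(np.uint8)
m=cv2.morphologyEx(m,cv2.MORPH_OPEN,np.ones((3,3)))
c=max(cv2.findContours(m,0,cv2.CHAIN_APPROX_NONE)[0],key=cv2.contourArea)
P=np.array([onz(t,*p[0],.05)[:2] for p in c])
r=cv2.minAreaRect((P*1000).astype(np.float32));B=cv2.boxPoints(r);print(r,B.round())
# candidate points crop a -> px
A=lambda x,y:(200+(x-3.5)/8,168+(y-3.5)/8)
Bs=lambda x,y:(185+(x-3.5)/8,170+(y-3.5)/8)
for n,p,z in[("tabtop",A(138,244),.1145),("clip",A(248,258),.104),("cursor",A(265,372),.062),("barL",A(280,283),.068),("barR",A(420,308),.068),("cuv",A(402,108),.098),("ptrL",A(200,330),.073),("cornTL",A(122,25),.05),("TR",A(487,100),.05),("BR",A(400,532),.05),("BL",A(25,460),.05)]:
    print(n,onz(t,*p,z).round(4)[:2])
# side deck corners
for n,p in [("BR",Bs(197,410)),("TR",Bs(712,285)),("BL",Bs(95,132))]: print("side",n,onz(s,*p,.05).round(4))
E
```

```text
((405.42279052734375, 113.39138793945312), (152.8316192626953, 73.88292694091797), 75.94136047363281) [[351.  48.]
 [423.  30.]
 [460. 179.]
 [388. 196.]]
tabtop [0.4687 0.1503]
clip [0.4648 0.1043]
cursor [0.4188 0.0979]
barL [0.4576 0.092 ]
barR [0.4478 0.0304]
cuv [0.5317 0.0399]
ptrL [0.4359 0.1261]
cornTL [0.5743 0.1668]
TR [0.5436 0.002 ]
BR [0.3501 0.0372]
BL [0.3786 0.2035]
side BR [0.3494 0.0375 0.05  ]
side TR [ 0.538  -0.0037  0.05  ]
side BL [0.3818 0.1975 0.05  ]
```

Photometer axes: yaw about -10.2°, x axis u = (.984,-.177), y axis v = (.177,.984), origin near u = .435, v = .2475. Tab y comes out at -16.6 mm (expected -16) and clip y at -62.6 mm (expected -62), so both agree. I turn the tool so it closes along u (tool x = v, tool y = u), then travel over the clip.

Call:
servo_tool([
  [0,0,0,0,0,10.6,5],
  [0,0,0,0,0,10.6,5],
  [0,0,0,0,0,10.6,5],
  [0,0,0,0,0,10.6,5],
  [0,0,0,0,0,10.6,5],
  [0,0,0,0,0,10.6,5],
  [0,0,0,0,0,10.6,5],
  [-3.7,2.8,0,0,0,0,5],
  [-3.7,2.8,0,0,0,0,5],
  [-3.7,2.8,0,0,0,0,5],
  [-3.7,2.8,0,0,0,0,5],
  [-3.7,2.8,0,0,0,0,5],
  [-3.7,2.8,0,0,0,0,5],
  [-3.7,2.8,0,0,0,0,5],
  [-3.7,2.8,0,0,0,0,5],
  [-3.7,2.8,0,0,0,0,5],
  [-3.6,2.8,0,0,0,0,5],
  [0,0,0,0,0,0,5],
  [0,0,0,0,0,0,5],
], squeeze=60)

```text
time_s: 2.48
eef_pos: [0.4612, 0.1069, 0.2389]
tool_rot: [-0.001, 0.765, 0.643, -0.0]
contact_force: [-0.4, -0.1, 0.9]
opening: 0.0502
gripper_force: 0.0
```

```bash
cat >> h.py <<'E'
U=np.array([.984,-.177]);W=np.array([.177,.984])
def where():
    from scipy.spatial.transform import Rotation as R
    s=bot.read_state();p=np.array(s["eef_pos"]);q=np.array(s["tool_rot"])
    M=R.from_quat(q[[1,2,3,0]]).as_matrix()
    print("t",s["time_s"],"p",p.round(4),"u",round(p[:2]@U,4),"v",round(p[:2]@W,4),"\n",M.round(3),"yaw y",np.degrees(np.arctan2(M[1,1],M[0,1])).round(2),"open",s["opening"],"grip",s["gripper_force"],"F",np.round(s["contact_force"],2),"q",np.round(s["joint_positions"],2))
E
python3 -c "
from h import *
where()"
```

```text
t 2.475 p [0.4612 0.1069 0.2389] u 0.4349 v 0.1869 
 [[ 0.172  0.985 -0.001]
 [ 0.985 -0.172  0.   ]
 [ 0.    -0.001 -1.   ]] yaw y -9.9 open 0.05015382131986075 grip 0.0 F [-0.38 -0.15  0.85] q [ 0.06  0.12 -0.2   1.25  0.    1.8 ]
```

Call:
servo_tool([
  [-0.1,0.1,3,0,0,0,5],
  [0,0,3,0,0,0,5],
  [0,0,3,0,0,0,5],
  [0,0,3,0,0,0,5],
  [0,0,1.5,0,0,0,5],
  [0,0,1,0,0,0,5],
  [0,0,0.8,0,0,0,5],
  [0,0,0,0,0,0,5],
])

```text
time_s: 3.48
eef_pos: [0.4625, 0.1058, 0.0863]
tool_rot: [-0.0, 0.765, 0.644, 0.0]
contact_force: [-0.1, 0.6, 0.7]
opening: 0.0499
gripper_force: 0.0
```

```bash
python3 -c "
from h import *
where()
c=vision.camera('side');a=cv2.resize(c['frame'][130:230,175:295],None,fx=5,fy=5,interpolation=cv2.INTER_CUBIC)
cv2.imwrite('pics/d.png',a)"
```

```text
t 3.475 p [0.4625 0.1058 0.0863] u 0.4364 v 0.186 
 [[ 0.171  0.985  0.   ]
 [ 0.985 -0.171  0.   ]
 [ 0.    -0.    -1.   ]] yaw y -9.85 open 0.0499313347583142 grip 0.0 F [-0.14  0.64  0.66] q [ 0.06  0.23 -0.47  0.88  0.    1.8 ]
```

View pics/d.png

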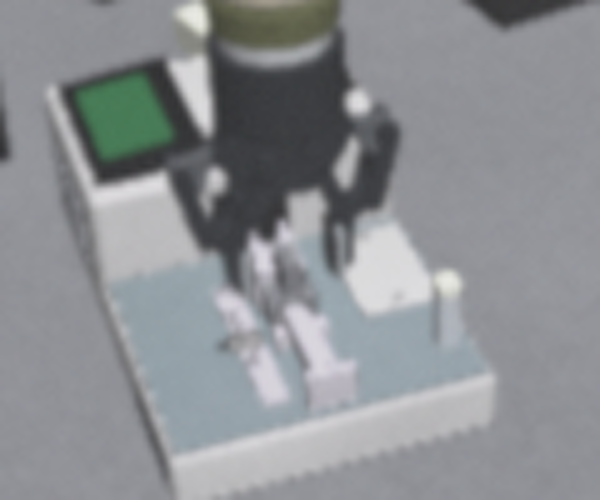

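The side crop shows the fingers at about (235,275) and (340,265), straddling the clip's fin near (285,245). The cuvette at (448,300) is clear, so I close.

Call:
servo_tool([
  [0,0,0,0,0,0,0.4],
  [0,0,0,0,0,0,0.4],
  [0,0,0,0,0,0,0.4],
  [0,0,0,0,0,0,0.4],
  [0,0,0,0,0,0,0.4],
  [0,0,0,0,0,0,0.4],
])

```text
time_s: 4.28
eef_pos: [0.4626, 0.1057, 0.0868]
tool_rot: [0.0, 0.765, 0.644, 0.0]
contact_force: [-1.5, 0.1, 5.4]
opening: 0.011
gripper_force: 58.6
```

Call:
servo_tool([
  [0,0,-0.3,0,0,0,0.4],
  [0,0,-0.4,0,0,0,0.4],
  [0,0,-0.5,0,0,0,0.4],
  [0,0,-0.6,0,0,0,0.4],
  [0,0,-0.8,0,0,0,0.4],
  [0,0,-1,0,0,0,0.4],
  [0,0,-1.5,0,0,0,0.4],
  [0,0,-1.5,0,0,0,0.4],
  [0,0,-1.5,0,0,0,0.4],
  [0,0,-1.5,0,0,0,0.4],
  [0,0,0,0,0,0,0.4],
])

```text
time_s: 5.65
eef_pos: [0.4635, 0.1058, 0.1838]
tool_rot: [0.001, 0.765, 0.644, 0.001]
contact_force: [0.0, -0.5, -0.5]
opening: 0.0114
gripper_force: 59.6
```

```bash
python3 -c "
from h import *
where()
c=vision.camera('side');a=cv2.resize(c['frame'][110:230,175:295],None,fx=5,fy=5,interpolation=cv2.INTER_CUBIC)
import pickle
pickle.dump(c,open('s2.pkl','wb'));pickle.dump(vision.camera('top'),open('t2.pkl','wb'))
cv2.imwrite('pics/f.png',a)"
```

```text
t 5.65 p [0.4635 0.1058 0.1838] u 0.4374 v 0.1861 
 [[ 0.171  0.985  0.003]
 [ 0.985 -0.171  0.   ]
 [ 0.001  0.003 -1.   ]] yaw y -9.86 open 0.011423348196397561 grip 59.568695425987244 F [ 0.02 -0.54 -0.46] q [ 0.06  0.15 -0.31  1.11  0.    1.8 ]
```

View pics/f.png

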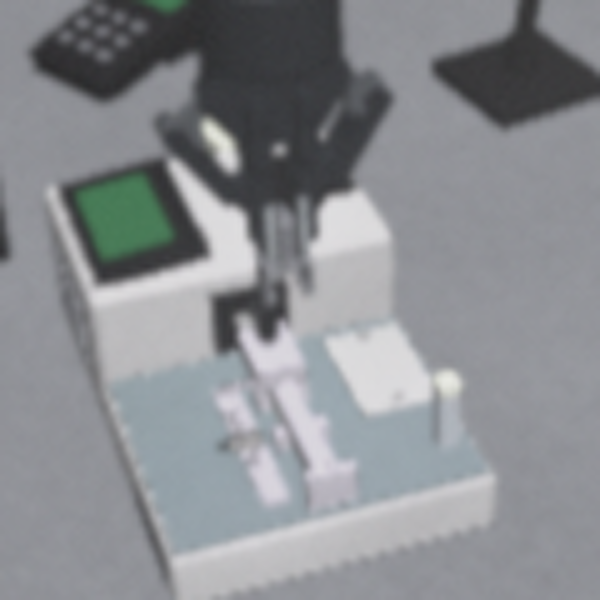

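The clip came off cleanly. In the crop it is between the fingers at (290,250), and the slide and bar below are free. Next I carry it to the pocket target (0.52,-0.265), which is du +12.1 cm and dv -35.5 cm.

Call:
servo_tool([
  [0,0,-1.5,0,0,0,0.4],
  [-1.5,0.5,-1,0,0,0,0.4],
  [-4,1.35,0,0,0,0,0.4],
  [-4,1.35,0,0,0,0,0.4],
  [-4,1.35,0,0,0,0,0.4],
  [-4,1.35,0,0,0,0,0.4],
  [-4,1.35,0,0,0,0,0.4],
  [-4,1.35,0,0,0,0,0.4],
  [-4,1.35,0,0,0,0,0.4],
  [-4,1.35,0,0,0,0,0.4],
  [-2,0.8,0,0,0,0,0.4],
  [0,0,0,0,0,0,0.4],
  [0,0,0,0,0,0,0.4],
])

```text
time_s: 7.38
eef_pos: [0.5206, -0.264, 0.2073]
tool_rot: [-0.001, 0.765, 0.644, 0.0]
contact_force: [0.3, 0.6, -1.9]
opening: 0.0111
gripper_force: 59.6
```

```bash
python3 -c "
from h import *
where()
c=vision.camera('side')
cv2.imwrite('pics/g.png',cv2.resize(c['frame'][120:345,190:490],(800,600),interpolation=cv2.INTER_CUBIC))"
```

```text
t 7.375 p [ 0.5206 -0.264   0.2073] u 0.559 v -0.1676 
 [[ 0.171  0.985 -0.001]
 [ 0.985 -0.171  0.001]
 [ 0.001 -0.001 -1.   ]] yaw y -9.83 open 0.011102310667801122 grip 59.557194113731384 F [ 0.31  0.63 -1.85] q [-0.61  0.34  0.01  1.24  0.    1.14]
```

View pics/g.png

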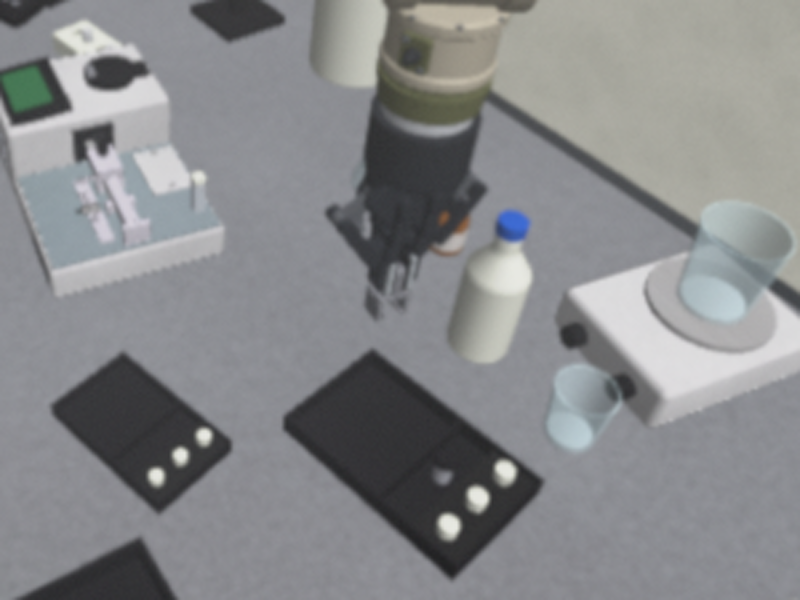

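The clip at (388,295) hangs upright and gripped over the pocket, and the bottle at (490,300) is clear. Lowering it now.

Call:
servo_tool([
  [0,0,3,0,0,0,0.4],
  [0,0,3,0,0,0,0.4],
  [0,0,3,0,0,0,0.4],
  [0,0,3,0,0,0,0.4],
  [0,0,2,0,0,0,0.4],
  [0,0,1,0,0,0,0.4],
  [0,0,0.7,0,0,0,0.4],
  [0,0,0.4,0,0,0,0.4],
  [0,0,0.3,0,0,0,0.4],
  [0,0,0.1,0,0,0,0.4],
  [0,0,0,0,0,0,0.4],
])

```text
time_s: 8.8
eef_pos: [0.5211, -0.2649, 0.0425]
tool_rot: [0.0, 0.765, 0.644, 0.0]
contact_force: [-0.3, 0.1, -0.3]
opening: 0.0112
gripper_force: 59.6
```

Call:
servo_tool([
  [0,0,0.1,0,0,0,0.4],
  [0,0,0.1,0,0,0,0.4],
  [0,0,0,0,0,0,0.4],
])

```text
time_s: 9.18
eef_pos: [0.521, -0.2648, 0.0403]
tool_rot: [0.0, 0.765, 0.644, 0.0]
contact_force: [0.7, -0.2, 1.1]
opening: 0.0111
gripper_force: 59.6
```

Call:
servo_tool([
  [0,0,0.1,0,0,0,0.4],
  [0,0,0,0,0,0,0.4],
  [0,0,0,0,0,0,1.5],
  [0,0,0,0,0,0,2],
  [0,0,0,0,0,0,2.5],
  [0,0,0,0,0,0,3],
  [0,0,0,0,0,0,3],
  [0,0,-1,0,0,0,3],
  [0,0,-2,0,0,0,3],
  [0,0,-3,0,0,0,3],
  [0,0,-4,0,0,0,3],
  [0,0,-4,0,0,0,3],
  [0,0,-3,0,0,0,3],
  [0,0,0,0,0,0,3],
])

```text
time_s: 10.92
eef_pos: [0.5225, -0.2658, 0.213]
tool_rot: [0.003, 0.765, 0.644, 0.001]
contact_force: [0.1, -0.3, -0.7]
opening: 0.0298
gripper_force: 0.0
```

```bash
python3 -c "
from h import *
where()
c=vision.camera('side')
cv2.imwrite('pics/i.png',cv2.resize(c['frame'][120:345,190:490],(800,600),interpolation=cv2.INTER_CUBIC))"
```

```text
t 10.925 p [ 0.5225 -0.2658  0.213 ] u 0.5611 v -0.169 
 [[ 0.171  0.985  0.005]
 [ 0.985 -0.171 -0.004]
 [-0.003  0.006 -1.   ]] yaw y -9.85 open 0.02983832445356243 grip 0.0 F [ 0.08 -0.31 -0.74] q [-0.61  0.34  0.02  1.24  0.    1.14]
```

View pics/i.png

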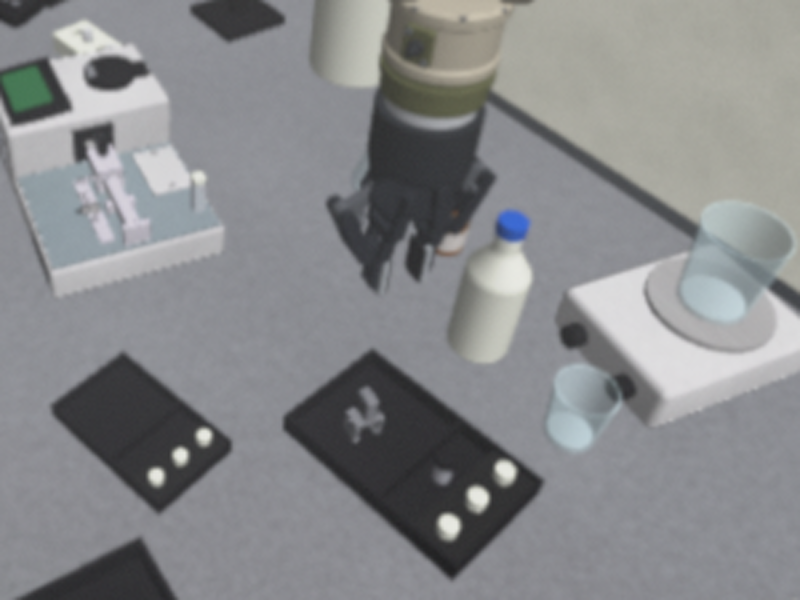

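The clip stands upright and released in the middle of the pocket, at (363,415), and the electrode tube at (442,473) is undisturbed. The deck is in clear view, so I take line profiles for pointer and cursor numerically.

```bash
python3 - <<'E'
from h import *
import pickle
for n,k in(("top",4),("side",4)):
    cs=[vision.camera(n) for _ in range(k)]; c=cs[0]
    c["frame"]=np.mean([x["frame"] for x in cs],0).astype(np.float32); pickle.dump(c,open(n+"3.pkl","wb"))
    g=c["frame"].mean(2)
    for nm,z,xs in(("pointer",.073,(-.028,-.031,-.034)),("cursor",.062,(-.030,-.034,-.038,-.042,-.046))):
        for x in xs:
            ys=np.arange(-.020,-.110,-.003);px=[]
            for y in ys:
                w=(.4355+x)*U+(.2475+y)*W; px.append(proj(c,[*w,z]))
            px=np.array(px,np.float32)
            v=cv2.remap(g,px[:,0:1],px[:,1:2],cv2.INTER_LINEAR)[:,0]
            print(n,nm,x,v.astype(int).tolist())
print("y",(ys*1000).round().astype(int).tolist())
E
```

```text
top pointer -0.028 [132, 146, 153, 156, 157, 157, 152, 144, 136, 138, 143, 148, 150, 152, 154, 152, 147, 136, 124, 117, 122, 135, 144, 149, 148, 148, 150, 152, 154, 154]
top pointer -0.031 [132, 148, 156, 160, 161, 160, 158, 148, 140, 139, 142, 148, 152, 154, 155, 153, 147, 136, 123, 115, 121, 133, 143, 149, 150, 149, 152, 156, 157, 158]
top pointer -0.034 [133, 147, 155, 158, 159, 158, 154, 147, 140, 138, 141, 146, 148, 149, 148, 148, 144, 135, 123, 114, 119, 128, 137, 144, 146, 143, 149, 154, 157, 158]
top cursor -0.03 [139, 152, 158, 161, 161, 159, 154, 145, 139, 138, 145, 149, 153, 155, 155, 153, 145, 132, 120, 116, 123, 136, 146, 150, 150, 150, 153, 156, 157, 157]
top cursor -0.034 [138, 150, 155, 157, 158, 156, 151, 143, 139, 138, 142, 146, 148, 147, 146, 146, 141, 132, 121, 113, 120, 129, 137, 143, 145, 144, 149, 154, 157, 158]
top cursor -0.038 [132, 138, 141, 143, 144, 145, 141, 135, 133, 131, 132, 135, 134, 133, 134, 135, 133, 126, 117, 111, 114, 120, 128, 134, 137, 137, 139, 144, 146, 146]
top cursor -0.042 [120, 123, 124, 123, 124, 125, 124, 121, 120, 120, 120, 121, 121, 
[... 1068 characters left out ...]
167, 171, 173, 176, 179, 184, 196]
side cursor -0.038 [159, 160, 162, 165, 169, 176, 186, 193, 201, 200, 195, 185, 179, 173, 172, 172, 173, 165, 154, 144, 143, 148, 155, 165, 177, 180, 177, 169, 173, 186]
side cursor -0.042 [158, 159, 159, 161, 165, 165, 165, 169, 172, 170, 166, 162, 159, 157, 161, 164, 163, 159, 149, 138, 140, 144, 147, 151, 157, 165, 166, 160, 159, 162]
side cursor -0.046 [157, 157, 157, 158, 159, 158, 158, 157, 157, 157, 156, 156, 156, 157, 157, 158, 157, 156, 149, 137, 124, 121, 128, 140, 147, 152, 154, 155, 155, 155]
y [-20, -23, -26, -29, -32, -35, -38, -41, -44, -47, -50, -53, -56, -59, -62, -65, -68, -71, -74, -77, -80, -83, -86, -89, -92, -95, -98, -101, -104, -107]
```

Call:
servo_tool([
  [3,-1,0,0,0,0,4],
  [4,-1.3,0,0,0,0,5],
  [4,-1.3,0,0,0,0,5],
  [4,-1.3,0,0,0,0,5],
  [4,-1.3,0,0,0,0,5],
  [4,-1.3,0,0,0,0,5],
  [4,-1.3,0,0,0,0,5],
  [4,-1.3,0,0,0,0,5],
  [4,-1.3,0,0,0,0,5],
  [4,-1.2,0,0,0,0,5],
  [1,0,0,0,0,0,5],
  [0,0,0,0,0,0,5],
  [0,0,0,0,0,0,5],
])

```text
time_s: 13.0
eef_pos: [0.4654, 0.1499, 0.2091]
tool_rot: [0.0, 0.766, 0.643, -0.0]
contact_force: [-0.5, 0.0, -0.2]
opening: 0.05
gripper_force: 0.0
```

Call:
servo_tool([
  [0.1,0.4,2,0,0,0,5],
  [0,0,3,0,0,0,5],
  [0,0,3,0,0,0,5],
  [0,0,2,0,0,0,5],
  [0,0,1,0,0,0,5],
  [0,0,0.4,0,0,0,5],
  [0,0,0,0,0,0,5],
  [0,0,0,0,0,0,0.4],
  [0,0,0,0,0,0,0.4],
  [0,0,0,0,0,0,0.4],
  [0,0,0,0,0,0,0.4],
  [0,0,0,0,0,0,0.4],
  [0,0,0,0,0,0,0.4],
], squeeze=80)

```text
time_s: 14.62
eef_pos: [0.4698, 0.1513, 0.0961]
tool_rot: [0.0, 0.765, 0.644, 0.001]
contact_force: [-1.1, -0.0, 6.2]
opening: 0.0107
gripper_force: 78.2
```

```bash
cat >> h.py <<'E'
def avg(n,k=4):
    cs=[vision.camera(n) for _ in range(k)]; c=cs[0]
    c["frame"]=np.mean([x["frame"] for x in cs],0).astype(np.float32); return c
E
python3 - <<'E'
from h import *
import pickle
where(); pickle.dump(avg("side"),open("sA.pkl","wb"))
c=pickle.load(open("top3.pkl","rb"));g=c["frame"].mean(2)
ys=np.arange(-.026,-.09,-.003)
for x in np.arange(-.012,-.046,-.003):
    px=np.array([proj(c,[*((.4355+x)*U+(.2475+y)*W),.073]) for y in ys],np.float32)
    print(round(x,3),cv2.remap(g,px[:,0:1],px[:,1:2],1)[:,0].astype(int).tolist())
E
```

```text
t 14.625 p [0.4698 0.1513 0.0961] u 0.4355 v 0.2321 
 [[ 0.172  0.985  0.001]
 [ 0.985 -0.172  0.   ]
 [ 0.001  0.001 -1.   ]] yaw y -9.88 open 0.010687187782761346 grip 78.19029450416565 F [-1.07 -0.03  6.17] q [ 0.15  0.25 -0.41  0.91  0.    1.89]
-0.012 [147, 147, 150, 154, 154, 152, 150, 140, 129, 119, 113, 111, 110, 112, 115, 119, 129, 141, 147, 143, 132, 123]
-0.015 [128, 130, 135, 139, 139, 140, 138, 131, 123, 116, 112, 112, 111, 110, 111, 115, 124, 137, 142, 139, 128, 119]
-0.018 [119, 120, 122, 123, 125, 128, 131, 129, 123, 118, 117, 117, 116, 114, 114, 116, 118, 126, 128, 126, 122, 118]
-0.021 [125, 125, 126, 125, 123, 125, 129, 131, 129, 125, 125, 126, 125, 125, 124, 118, 118, 118, 120, 122, 123, 121]
-0.024 [139, 140, 141, 140, 135, 133, 132, 135, 137, 138, 139, 139, 139, 138, 137, 131, 124, 118, 120, 127, 133, 135]
-0.027 [152, 154, 154, 153, 149, 143, 135, 137, 142, 146, 148, 150, 152, 150, 145, 135, 124, 117, 122, 134, 142, 146]
-0.03 [156, 160, 160, 159, 156, 147, 140, 138, 143, 148, 151, 155, 157, 154, 147, 136, 123, 115, 122, 135, 144, 149]
-0.033 [156, 160, 160, 159, 156, 147, 141, 139, 142, 147, 149, 151, 151, 150, 145, 135, 123, 113, 120, 130, 140, 146]
-0.036 [150, 154, 155, 154, 150, 144, 139, 138, 139, 143, 143, 142, 142, 143, 140, 133, 122, 114, 117, 124, 132, 140]
-0.039 [139, 140, 142, 143, 140, 135, 131, 131, 130, 134, 133, 132, 132, 134, 133, 126, 117, 111, 112, 118, 126, 132]
-0.042 [126, 125, 127, 127, 126, 124, 122, 122, 121, 122, 122, 122, 123, 124, 120, 114, 106, 102, 103, 110, 115, 119]
-0.045 [117, 116, 116, 116, 115, 115, 115, 115, 116, 116, 115, 115, 115, 116, 113, 107, 99, 93, 95, 102, 108, 111]
```

Pointer is at y ≈ -46 mm (plate ridge plus dip) and the cursor at y ≈ -77 mm, so the pull is about 31 mm. That lies within the stated 22–38 mm. Pulling slowly.

Call:
servo_tool([
  [-0.2,0,0,0,0,0,0.4],
  [-0.3,0,0,0,0,0,0.4],
  [-0.4,0,0,0,0,0,0.4],
  [-0.4,0,0,0,0,0,0.4],
  [-0.4,0,0,0,0,0,0.4],
  [-0.4,0,0,0,0,0,0.4],
  [-0.4,0,0,0,0,0,0.4],
  [-0.3,0,0,0,0,0,0.4],
  [-0.2,0,0,0,0,0,0.4],
  [-0.1,0,0,0,0,0,0.4],
  [0,0,0,0,0,0,0.4],
  [0,0,0,0,0,0,0.4],
  [0,0,0,0,0,0,0.4],
])

```text
time_s: 16.45
eef_pos: [0.4645, 0.1229, 0.0961]
tool_rot: [-0.002, 0.765, 0.644, 0.002]
contact_force: [-1.8, 9.3, 5.5]
opening: 0.0106
gripper_force: 78.5
```

```bash
python3 - <<'E'
from h import *
import pickle
where(); c=avg("side");pickle.dump(c,open("sB.pkl","wb"))
a=pickle.load(open("side3.pkl","rb"));gr=lambda c:c["frame"].mean(2)
for nm,z,xs in(("ptr",.073,(-.024,-.030,-.034)),("cur",.062,(-.034,-.042,-.046))):
  for x in xs:
    ys=np.arange(-.026,-.100,-.003)
    px=np.array([proj(c,[*((.4355+x)*U+(.2475+y)*W),z]) for y in ys],np.float32)
    for n,g in(("before",gr(a)),("now",gr(c))): print(nm,x,n,cv2.remap(g,px[:,0:1],px[:,1:2],1)[:,0].astype(int).tolist())
k=lambda f:cv2.resize(np.clip(f,0,255).astype(np.uint8)[168:232,195:245],None,fx=8,fy=8,interpolation=cv2.INTER_CUBIC)
cv2.imwrite("pics/z.png",np.hstack([k(a["frame"]),k(c["frame"])])[:,:800])
E
```

```text
t 16.45 p [0.4645 0.1229 0.0961] u 0.4353 v 0.2031 
 [[ 0.17   0.985  0.001]
 [ 0.985 -0.17   0.005]
 [ 0.005  0.    -1.   ]] yaw y -9.79 open 0.010590031939807247 grip 78.4825086593628 F [-1.76  9.31  5.52] q [ 0.09  0.23 -0.44  0.9   0.    1.83]
ptr -0.024 before [158, 158, 158, 158, 157, 159, 160, 165, 167, 164, 161, 156, 153, 151, 154, 156, 153, 159, 161, 162, 159, 156, 152, 151, 150]
ptr -0.024 now [163, 163, 163, 163, 163, 165, 166, 167, 168, 165, 163, 160, 157, 156, 160, 167, 177, 177, 173, 165, 161, 159, 154, 154, 153]
ptr -0.03 before [158, 159, 159, 158, 157, 158, 167, 176, 185, 194, 198, 198, 199, 197, 196, 199, 200, 197, 195, 188, 176, 159, 151, 151, 156]
ptr -0.03 now [162, 162, 163, 163, 168, 174, 187, 196, 202, 206, 206, 203, 202, 197, 189, 181, 180, 182, 189, 188, 179, 162, 154, 154, 159]
ptr -0.034 before [159, 159, 158, 157, 154, 155, 161, 173, 185, 196, 203, 208, 205, 200, 197, 198, 201, 199, 195, 191, 181, 163, 157, 158, 161]
ptr -0.034 now [162, 162, 162, 163, 167, 176, 191, 202, 211, 214, 215, 214, 209, 200, 189, 184, 183, 183, 186, 187, 182, 165, 161, 161, 164]
[... 155 characters left out ...]
 now [170, 181, 193, 206, 211, 215, 215, 213, 209, 197, 184, 180, 181, 183, 180, 177, 166, 159, 154, 160, 165, 171, 175, 177, 180]
cur -0.042 before [159, 161, 165, 165, 165, 169, 172, 170, 166, 162, 159, 157, 161, 164, 163, 159, 149, 138, 140, 144, 147, 151, 157, 165, 166]
cur -0.042 now [163, 166, 171, 173, 173, 176, 177, 174, 170, 165, 163, 160, 164, 167, 167, 162, 152, 140, 143, 148, 151, 155, 160, 169, 170]
cur -0.046 before [157, 158, 159, 158, 158, 157, 157, 157, 156, 156, 156, 157, 157, 158, 157, 156, 149, 137, 124, 121, 128, 140, 147, 152, 154]
cur -0.046 now [161, 161, 162, 162, 161, 160, 161, 161, 160, 160, 160, 160, 161, 161, 161, 159, 152, 140, 127, 123, 132, 143, 150, 156, 158]
```

View pics/z.png

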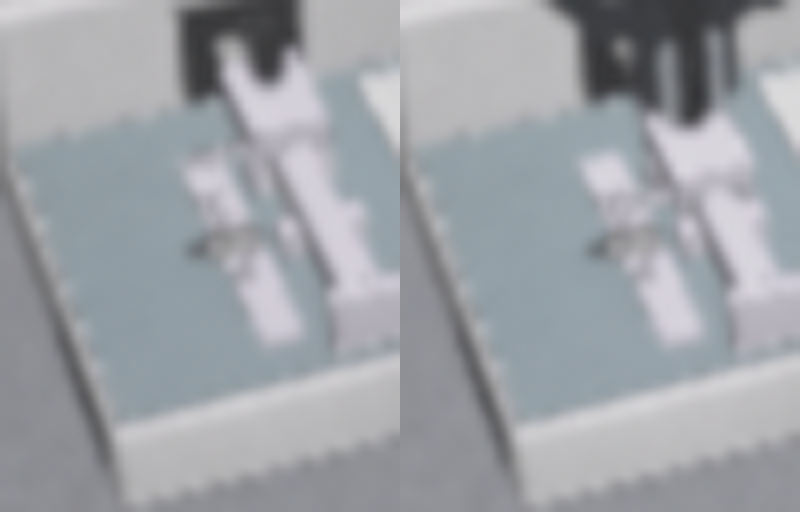

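The crop compares before (left) and after (right). The plate moved from about (205,160) to (240,195), just short of the cursor at (222,243 → 625,243). The TCP has moved 29.0 mm. I refine the remaining gap with finer centroids.

```bash
python3 - <<'E'
from h import *
import pickle
from scipy.optimize import curve_fit
G=lambda y,a,m,s,b,k:a*np.exp(-(y-m)**2/2/s**2)+b+k*y
def fit(c,g,x,z,lo,hi,m0,sg):
    ys=np.arange(lo,hi,.5); px=np.array([proj(c,[*((.4355+x/1e3)*U+(.2475+y/1e3)*W),z]) for y in ys],np.float32)
    v=cv2.remap(g,px[:,0:1],px[:,1:2],cv2.INTER_CUBIC)[:,0]
    try: p,_=curve_fit(G,ys,v,[sg*20,m0,4,v.mean(),0]);return x,round(p[0]),round(p[1],1),round(abs(p[2]),1)
    except Exception: return x,None
t=pickle.load(open("top3.pkl","rb"));g=t["frame"].mean(2)
print("top ptr",[fit(t,g,x,.073,-58,-34,-46,-1) for x in(-27,-29,-31,-33,-35)])
print("top cur",[fit(t,g,x,.062,-92,-64,-77,-1) for x in(-28,-31,-34,-37,-40,-43,-46)])
# side: relative-change blobs of pointer
a=pickle.load(open("side3.pkl","rb"));b=pickle.load(open("sB.pkl","rb"));
ga,gb=a["frame"].mean(2),b["frame"].mean(2)
d=(gb-ga*1.025).astype(np.float32)
print("side now",[fit(a,d,x,.073,-90,-60,-74,-1) for x in(-28,-30,-32,-34)])
print("side then",[fit(a,d,x,.073,-62,-30,-46,1) for x in(-28,-30,-32,-34)])
# side cursor
print("side cur",[fit(a,ga,x,.062,-92,-66,-78,-1) for x in(-30,-34,-38,-42,-46)])
b=avg("top",3);m=b["frame"].mean(2)
px=[proj(b,[*((.4355-.033)*U+(.2475+y/1e3)*W),.073]) for y in range(-60,-100,-4)]
px=np.array(px,np.float32);print("top now",cv2.remap(m.astype(np.float32),px[:,0:1],px[:,1:2],1)[:,0].astype(int).tolist(),cv2.remap(g,px[:,0:1],px[:,1:2],1)[:,0].astype(int).tolist())
E
```

```text
top ptr [(-27, -17, np.float64(-44.9), np.float64(4.2)), (-29, -22, np.float64(-45.6), np.float64(4.5)), (-31, -22, np.float64(-46.0), np.float64(4.7)), (-33, -20, np.float64(-46.0), np.float64(4.7)), (-35, -15, np.float64(-45.5), np.float64(4.8))]
top cur [(-28, -40, np.float64(-76.2), np.float64(4.8)), (-31, -41, np.float64(-76.3), np.float64(5.1)), (-34, -35, np.float64(-77.2), np.float64(5.2)), (-37, -29, np.float64(-78.1), np.float64(5.4)), (-40, -25, np.float64(-77.5), np.float64(5.5)), (-43, -23, np.float64(-76.8), np.float64(5.5)), (-46, -24, np.float64(-77.2), np.float64(4.5))]
side now [(-28, -17, np.float64(-73.2), np.float64(4.0)), (-30, -29, np.float64(-73.6), np.float64(4.8)), (-32, -32, np.float64(-73.9), np.float64(5.1)), (-34, -27, np.float64(-74.0), np.float64(5.9))]
side then [(-28, 6, np.float64(-44.5), np.float64(10.4)), (-30, 19, np.float64(-45.3), np.float64(6.3)), (-32, 29, np.float64(-46.3), np.float64(6.0)), (-34, 31, np.float64(-46.2), np.float64(6.1))]
side cur [(-30, -31, np.float64(-80.0), np.float64(5.0)), (-34, -28, np.float64(-79.8), np.float64(5.1)), (-38, -52, np.float64(-80.2), np.float64(7.8)), (-42, -22, np.float64(-78.1), np.float64(3.9)), (-46, -35, np.float64(-82.0), np.float64(4.4))]
top now [132, 129, 124, 118, 112, 113, 129, 149, 157, 158] [151, 150, 145, 131, 117, 120, 133, 145, 148, 147]
```

Top view gives a need of 31.2 mm (pointer -45.8, cursor -77.0), against about 28.5 mm done. I pull about 2.5 mm more.

Call:
servo_tool([
  [-0.15,0,0,0,0,0,0.4],
  [-0.1,0,0,0,0,0,0.4],
  [0,0,0,0,0,0,0.4],
  [0,0,0,0,0,0,0.4],
  [0,0,0,0,0,0,0.4],
  [0,0,0,0,0,0,0.4],
])

```text
time_s: 17.55
eef_pos: [0.464, 0.1205, 0.096]
tool_rot: [-0.002, 0.765, 0.644, 0.002]
contact_force: [-1.8, 10.0, 5.8]
opening: 0.0108
gripper_force: 78.5
```

```bash
python3 - <<'E'
from h import *
import pickle
from scipy.optimize import curve_fit
where()
G=lambda y,a,m,s,b,k:a*np.exp(-(y-m)**2/2/s**2)+b+k*y
def fit(c,g,x,z,lo,hi,m0,sg):
    ys=np.arange(lo,hi,.5); px=np.array([proj(c,[*((.4355+x/1e3)*U+(.2475+y/1e3)*W),z]) for y in ys],np.float32)
    v=cv2.remap(g,px[:,0:1],px[:,1:2],cv2.INTER_CUBIC)[:,0]
    try: p,_=curve_fit(G,ys,v,[sg*20,m0,4,v.mean(),0]);return x,round(p[0]),round(float(p[1]),1),round(abs(float(p[2])),1)
    except Exception: return x,None
a=pickle.load(open("side3.pkl","rb"));b=avg("side");d=(b["frame"].mean(2)-a["frame"].mean(2)*1.025).astype(np.float32)
print("side now",[fit(a,d,x,.073,-92,-60,-76,-1) for x in(-28,-30,-32,-34)])
t=avg("top");g=t["frame"].mean(2);g0=pickle.load(open("top3.pkl","rb"))["frame"].mean(2)
for x in(-33,-36,-40):
  ys=range(-56,-100,-3)
  px=np.array([proj(t,[*((.4355+x/1e3)*U+(.2475+y/1e3)*W),.073]) for y in ys],np.float32)
  for q in(g0,g):print(x,cv2.remap(q,px[:,0:1],px[:,1:2],1)[:,0].astype(int).tolist())
E
```

```text
t 17.55 p [0.464  0.1205 0.096 ] u 0.4352 v 0.2007 
 [[ 0.17   0.985  0.001]
 [ 0.985 -0.17   0.005]
 [ 0.005  0.    -1.   ]] yaw y -9.79 open 0.010831228907954217 grip 78.47235918045044 F [-1.75 10.04  5.79] q [ 0.08  0.23 -0.44  0.9   0.01  1.82]
side now [(-28, -17, -73.0, 4.4), (-30, -30, -75.0, 6.3), (-32, -36, -75.4, 5.2), (-34, -34, -75.9, 4.7)]
-33 [149, 151, 151, 150, 145, 135, 123, 113, 120, 130, 140, 146, 148, 145, 150]
-33 [135, 133, 133, 132, 129, 125, 121, 116, 112, 113, 124, 140, 152, 156, 162]
-36 [143, 142, 142, 143, 140, 133, 122, 114, 117, 124, 132, 140, 143, 142, 146]
-36 [136, 135, 134, 132, 130, 127, 124, 118, 114, 113, 120, 134, 147, 152, 157]
-40 [129, 128, 129, 130, 129, 122, 114, 108, 109, 115, 122, 127, 130, 131, 133]
-40 [138, 137, 134, 134, 132, 130, 127, 122, 117, 114, 115, 122, 133, 139, 144]
```

The TCP has moved 31.4 mm, while the side view suggests the slide followed by about 30 to 31 mm. One last 0.8 mm centres the remaining uncertainty, then I settle.

Call:
servo_tool([
  [-0.08,0,0,0,0,0,0.4],
  [0,0,0,0,0,0,0.4],
  [0,0,0,0,0,0,0.4],
  [0,0,0,0,0,0,0.4],
  [0,0,0,0,0,0,0.4],
  [0,0,0,0,0,0,0.4],
])

```text
time_s: 18.7
eef_pos: [0.4639, 0.1198, 0.096]
tool_rot: [-0.002, 0.765, 0.644, 0.002]
contact_force: [-1.1, 10.9, 6.7]
opening: 0.0106
gripper_force: 78.5
```

```bash
python3 - <<'E'
from h import *
where(); print(ticket.close_job())
E
```

```text
t 18.7 p [0.4639 0.1198 0.096 ] u 0.4352 v 0.2 
 [[ 0.17   0.985  0.001]
 [ 0.985 -0.17   0.005]
 [ 0.006  0.    -1.   ]] yaw y -9.79 open 0.01057793786316704 grip 78.4595274925232 F [-1.09 10.93  6.67] q [ 0.08  0.22 -0.44  0.9   0.01  1.82]
the job is handed in; nothing more can be done
None
```

I handed the job in at 18.7 s with the clip standing released in the tray's empty pocket and the slide held about 32 mm out; I put the pointer within about 2 mm of the cursor's line, though one rough side-view reading had suggested it was up to 4 mm short, and no verdict was returned.

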